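Slide the stand's telescopic arm home until its spring pin locks

ROBOT

A 6-joint arm with a two-finger parallel gripper is mounted at the origin on a cart in front of the work surface, level with it; the furniture and walls round the work are solid. World frame = base frame: x ahead of the robot, y to its left, z up, the work surface at z = 0. Lengths are in m, angles in rad, forces in N, time in s.
With the tool pointing down it reaches from about 0.275 to 0.975 m from the base axis. Payload 8.4 kg.
Tool frame: the origin (TCP) lies midway between the tips of the shut fingers; the grasp point (between the pads) lies 19 mm behind it; z points along the fingers, y is the direction in which the jaws open and shut (so a half turn about z gives the same grasp; the last joint's range is limited). The gripper opens to 92 mm and grips with 3 to 60 N. Pads are 20 mm wide; open, the fingers measure 128 mm over their backs; the gripper's body (75 mm by 189 mm) begins 69 mm behind the grasp point.
Start: joints at [1.254, 0.353, 1.633, -0, 1.155, -0.002], TCP at [0.194, 0.594, 0.215] pointing down, gripper open.
Joint ranges: [-2.63, 2.63], [-0.92, 2.1], [0.06, 2.66], [-1.3, 4.44], [0, 2.69], [-3.02, 3.02]. Speed limits (rad/s): [2.22, 2.22, 2.79, 3.14, 3.14, 3.14].

INTERFACE

Orientations are given as a 3x3 rotation matrix whose columns are the frame's x, y, z axes.
In Python, from workcell import ctrl gives the robot as it stands.
- The arm moves only by the tool move_arm, never from a script. Its argument "series" is a list of rows, each an object of numbers: "rx", "ry", "rz": the turn, a rotation vector about the tool's x, y, z each as a share of 60 degrees, from -1 to 1; "tx", "ty", "tz": the shift along the tool's x, y, z each as a share of 0.5 m, from -1 to 1; "gripper": the opening in per cent of the stroke, from 0 (shut) to 100 (fully open). A call has exactly 10 rows; each row is the pose to reach, as a shift and turn from the pose commanded when the call began, along the tool's axes at that moment; what a row does not reach only later rows make up. A row lasts 1/12 s, in which the tool goes at most 41.7 mm and 7.16 degrees, less where a joint would pass 70% of its speed; a pose out of reach is approached as far as the arm can. A call with a number of a shift or a turn outside -1 to 1 is refused whole. A call with a gripper value outside its range is refused whole. The fingers move at their own pace and stop on an object; "newtons" is the grip in N (left out, the last holds). Time passes only in rows, so rows that repeat a pose let the fingers close, or fill a call up. It gives the time, the measured TCP pose, the force and the opening at its end, in the units of the state.
- ctrl.observe(): the state, without advancing time (a new reading comes with each control period).
- ctrl.capture(name): name is "scene" or "top" or "wrist"; returns a dict with "image" (420x560x3 uint8, blue, green, red), "depth" (420x560 float32, m along the optical axis (not along the pixel's ray), 0 where there is no reading), "mtx" (3x3 intrinsics, pixels), "k1" (the pictures are not rectified: a ray, as slopes to the right and down, at radius r is drawn at 1 + k1 r^2 times it, then the intrinsics apply), "xyz" and "orientation" of the camera in the world; the wrist camera has in their place "tool_from_camera" (4x4, takes a point from camera to tool coordinates, whose origin is the TCP and whose axes are the flange's). Camera axes: x right, y up, looking along -z (the intrinsics and any distortion apply to the point x, -y, -z); pixel columns grow to the right and rows downward; lengths in m; the calibration is good to about 2 mm. A picture is of the moment at which its call begins: read the wrist's pose just before it.
- ctrl.finish_job(): hands the job in, once; it reports no verdict.
The state is a dict: "clock": time; "joints": joint angles; "dq": joint speeds; "joint_torque": joint torques, N m; "tcp_pos": TCP position; "eef_rot": TCP orientation; "force": force on the tool from outside, world axes, zero at the start; "wrist_torque": the same for the moment, N m; "width": opening from 0.0 (shut) to 1.0 (fully open).
Only numpy, scipy, OpenCV 4.12 (cv2) and the standard library are available. Lean on these libraries where they do the work, as an engineer would, in place of code of your own. Each camera call takes 0.05 s, during which the arm holds its last target. There are 200 camera calls.

TASK

The ring arm of the bench stand has been left pulled out, with its spring pin standing free in front of the sleeve. Pinch the pin flush into the arm, slide the arm into the sleeve so that the pin goes in under the mouth, then push the arm on until the pin pops out through the hole in the sleeve's side, and let go. Do it with a light hand: the thin sleeve stands about 25 N from the fingers and 40 N from the arm, so stop where you feel it resist, and leave the glassware and the other things around it where they are.

Things in the scene. Friction and masses are not known exactly. Their poses are not given: they have to be found in the camera images.
- stand: Bench stand, fixed: grey foot 100 x 150 x 12 mm; two grey pillars (at y = 4 and 46 mm) hold a level square aluminium sleeve, axis at x = 0, z = 75 mm, parallel to y. Origin: centre of the foot's underside; z up; +y is the way the arm slides in. Strap screws reach z = 104 mm. The sleeve was clamped by eye, anywhere within 12 mm either way along y; this is not measured: find its mouth by touch.
- stand_mouth (a point): Middle of the range in which the sleeve's mouth lies, on the sleeve's axis (stand frame 0, -60, 75 mm; axes as the stand). The real mouth, which faces -y, is up to 12 mm before or behind it. Sleeve: 31.4 mm square outside, wall 3.5 mm, bore 24.4 mm square, 140 mm long, open at both ends.
- stand_hole (a point): Middle of the range of the pin hole in the sleeve wall that faces -x of the stand (stand frame -14, -30, 75 mm). The hole is round, 15.5 mm, its centre always 30 mm inside the real mouth, so it shifts with the mouth by up to 12 mm.
- ring_arm: The loose ring arm: a square steel tube 22 x 22 x 183 mm, 0.2 to 0.35 kg, its front end already in the sleeve with 1.2 mm play to each side, level on the bore's floor. Origin: on its axis at the pin; +y goes into the sleeve, z up. The tube runs from y = -78 to +105 mm; behind it are a black collar (to -84 mm) and a flat steel ring, 49 mm across (to -134 mm).
- hold_point (a point): Point on the ring arm's axis 55 mm behind the pin (arm frame 0, -55, 0), a good place to hold it for pushing, by the two side faces 22 mm apart. Axes as the arm.
- pin_face (a point): Centre of the outer face of the lock pin, a round steel spring button, 12 mm in diameter, standing 7 mm out of the arm's face that looks to -x. Square shoulders: not pressed flush, it is stopped by the mouth. At the start 16 to 52 mm before the mouth. A finger on its rear half only lets its front half go in under the mouth; the sleeve wall then keeps it in when the fingers let go.
- lock_pin (a joint): Travel of the lock pin in m: 0 = fully out, 0.007 = flush with the arm's face (stop at 0.0075). Its spring pushes with 2.8 N when out, 5.6 N when flush. Under the sleeve wall it reads 0.0040 to 0.007 and the arm rubs with some 5 to 13 N; it returns to 0 when it pops through the hole, and the arm is then locked with under 2 mm play either way.
- beaker: Bystander: glass beaker, 62 x 67 x 82 mm, behind the stand; origin at the centre of its underside.
- sample_glass: Bystander: sample glass with sediment, 49 mm wide, 77 mm high; origin at the centre of its underside.
- stopper: Bystander: large rubber stopper, 31 mm wide, 30 mm high; origin at the centre of its underside.
- small_stopper: Bystander: small grey rubber stopper, 20 mm wide, 24 mm high; origin at the centre of its underside.
- petri: Bystander: glass Petri dish, 92 mm wide, 15 mm high; origin at the centre of its underside.
- timer: Bystander: bench timer, 62 x 66 x 20 mm; origin at the centre of its underside.
There are look-alikes about, which are no part of the job. Of the things that look like the stand, the largest one is meant.

How it is judged:
By the outcome, as a careful person would: the job done as asked, in the order asked, and still so for the second after the job is handed in, with the robot touching nothing.
It also fails if it takes over 43 s, if anything falls off the work surface, if the arm or the gripper's body presses on something with over 40 N, if the wrist force passes 120 N, or if a joint passes its speed limit or range.

## Working session

There is one attempt and no reset: what is moved stays moved. The work goes in short steps, Python scripts to look and compute and a tool call to move; the robot and the scene stay as the last step left them, time stands still between calls to the robot, and variables do not carry over. Pictures are saved under pics/ and viewed, about 8 in all and at most 12, crops included, and the job is handed in when it is done.

Besides the shell and the picture viewer there is one more tool, called after "Call:" in YAML: its name, and indented under it one key for each argument. move_arm: Moves the arm, as the interface text tells. Its arguments: {"type":"object","properties":{"series":{"type":"array","items":{"type":"object","properties":{"rx":{"type":"number","minimum":-1,"maximum":1},"ry":{"type":"number","minimum":-1,"maximum":1},"rz":{"type":"number","minimum":-1,"maximum":1},"tx":{"type":"number","minimum":-1,"maximum":1},"ty":{"type":"number","minimum":-1,"maximum":1},"tz":{"type":"number","minimum":-1,"maximum":1},"gripper":{"type":"number"}}}},"newtons":{"type":"number"}},"required":["series"]}

```bash
ls; mkdir -p pics; cat > h.py <<'E'
import numpy as np, cv2
from workcell import ctrl
def cap(n):
    s=ctrl.observe(); c=ctrl.capture(n)
    if n=="wrist":
        T=np.eye(4);T[:3,:3]=np.array(s["eef_rot"]).reshape(3,3);T[:3,3]=s["tcp_pos"]
        M=T@np.array(c["tool_from_camera"])
    else:
        M=np.eye(4);M[:3,:3]=np.array(c["orientation"]).reshape(3,3);M[:3,3]=c["xyz"]
    c["M"]=M; return c
def cloud(c):
    K=np.array(c["mtx"]);h,w=c["depth"].shape
    u,v=np.meshgrid(np.arange(w),np.arange(h))
    p=cv2.undistortPoints(np.stack([u,v],-1).reshape(-1,1,2).astype(float),K,np.array([c["k1"],0,0,0.]))[:,0]
    d=c["depth"].reshape(-1)
    P=np.stack([p[:,0]*d,-p[:,1]*d,-d],-1)
    W=P@c["M"][:3,:3].T+c["M"][:3,3]
    W[d==0]=np.nan
    return W.reshape(h,w,3)
E
python3 - <<'E'
from h import *
for n in("scene","top"):
    c=cap(n);cv2.imwrite(f"pics/{n}0.png",c["image"]);np.savez(f"{n}0.npz",W=cloud(c),img=c["image"],M=c["M"],K=c["mtx"],k1=c["k1"])
    print(n,c["M"].round(3).tolist(),c["mtx"],c["k1"])
s=ctrl.observe();print(s)
E
```

```text
pics
scene [[0.746, 0.519, -0.418, 0.155], [-0.666, 0.58, -0.468, -0.404], [-0.0, 0.628, 0.778, 0.809], [0.0, 0.0, 0.0, 1.0]] [[399.25994487   0.         273.38216148]
 [  0.         399.25994487 207.19796921]
 [  0.           0.           1.        ]] 0.04068176401097322
top [[-0.001, 0.999, -0.048, 0.498], [-1.0, -0.002, -0.01, 0.024], [-0.011, 0.048, 0.999, 0.997], [0.0, 0.0, 0.0, 1.0]] [[387.82909063   0.         282.82693607]
 [  0.         387.82909063 204.32250886]
 [  0.           0.           1.        ]] -0.046536959890269
{'clock': 0.1, 'joints': array([ 1.25358787e+00,  3.53559874e-01,  1.63403906e+00, -1.92610511e-05,
        1.15519286e+00, -2.38842848e-03]), 'dq': array([-1.00950428e-03, -2.36358279e-04, -1.37112110e-03, -1.89548593e-04,
       -9.83333444e-05,  7.29014511e-04]), 'joint_torque': array([-2.44397893e-05, -5.94911671e+01, -3.34929299e+01,  6.99146697e-02,
        1.84128829e-02, -1.33927318e-05]), 'tcp_pos': array([0.1933929 , 0.59387289, 0.2139595 ]), 'eef_rot': array([[-9.50854536e-01,  3.09637730e-01, -3.57290376e-04],
       [ 3.09637936e-01,  9.50853847e-01, -1.14481810e-03],
       [-1.47479492e-05, -1.19918614e-03, -9.99999281e-01]]), 'force': array([ 0.5445519 , -1.03508824, -0.30454815]), 'wrist_torque': array([ 0.01695663, -0.03481548, -0.01137934]), 'width': 0.9981138636155936}
```

View pics/top0.png

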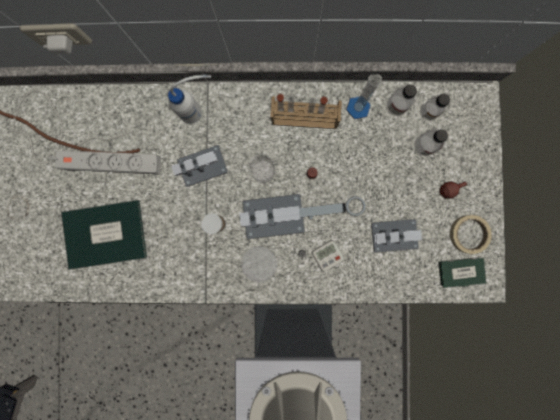

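View pics/scene0.png

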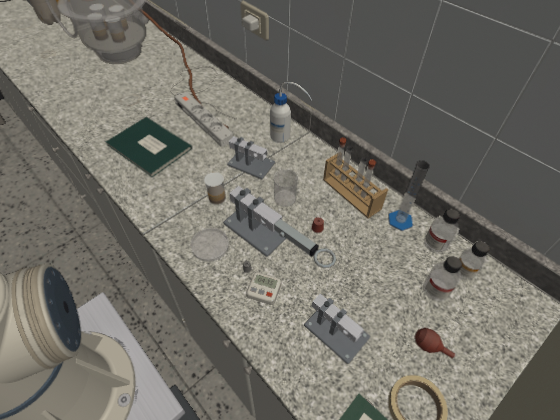

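```bash
python3 - <<'E'
from h import *
d=np.load("top0.npz");a=cv2.resize(d["img"][180:260,225:375],None,fx=5,fy=5,interpolation=cv2.INTER_CUBIC)
e=np.load("scene0.npz");b=cv2.resize(e["img"][180:280,210:350],None,fx=4,fy=4,interpolation=cv2.INTER_CUBIC)
cv2.imwrite("pics/ct.png",a[:,:]);cv2.imwrite("pics/cs.png",b)
for n,W,box in(("top",d["W"],(180,260,225,375)),("scene",e["W"],(180,280,210,350))):
    P=W[box[0]:box[1],box[2]:box[3]].reshape(-1,3);P=P[np.isfinite(P).all(1)]
    # foot top
    f=P[(abs(P[:,2]-.012)<.005)]
    r=cv2.minAreaRect(f[:,:2].astype(np.float32)*1000);print(n,"foot",len(f),r)
    for lo,hi in((.079,.089),(.087,.095)):
        q=P[(P[:,2]>lo)&(P[:,2]<hi)];c,ev=q[:,:2].mean(0),np.linalg.svd(q[:,:2]-q[:,:2].mean(0),full_matrices=False)[2][0]
        t=(q[:,:2]-c)@ev
        print(lo,len(q),c.round(4),ev.round(4),t.min().round(3),t.max().round(3), np.median(q[:,2]).round(4))
E
```

```text
top foot 1962 ((506.4464111328125, -28.557113647460938), (337.8728332519531, 198.32862854003906), 89.96945190429688)
0.079 579 [ 0.527  -0.0329] [ 0.0985 -0.9951] -0.17 0.122 0.0851
0.087 706 [0.5161 0.0583] [-0.1205  0.9927] -0.169 0.078 0.0906
scene foot 1873 ((565.6193237304688, 5.0863037109375), (270.16363525390625, 394.5638732910156), 61.03813171386719)
0.079 723 [ 0.5243 -0.0164] [ 0.0999 -0.995 ] -0.151 0.141 0.0843
0.087 591 [0.5144 0.058 ] [ 0.1273 -0.9919] -0.077 0.164 0.0899
```

View pics/ct.png

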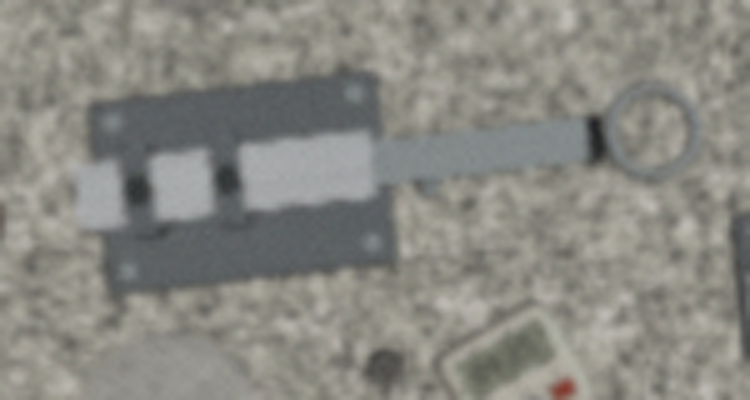

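View pics/cs.png

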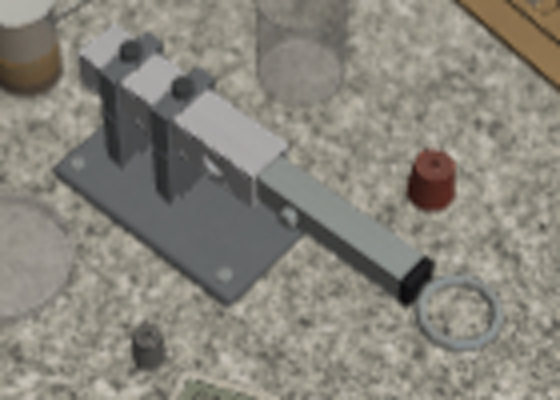

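```bash
cat >> h.py <<'E'
def px2w(M,K,k1,u,v,z):
    p=cv2.undistortPoints(np.array([[[u,v]]],float),np.array(K),np.array([k1,0,0,0.]))[0,0]
    r=M[:3,:3]@np.array([p[0],-p[1],-1]); return M[:3,3]+r*(z-M[2,3])/r[2]
def rows(target,R):  # shift (tool axes)/0.5 and turn/60deg from current pose
    from scipy.spatial.transform import Rotation as Ro
    s=ctrl.observe();R0=np.array(s["eef_rot"])
    print("t",(R0.T@(np.array(target)-s["tcp_pos"])/.5).round(4),"r",(Ro.from_matrix(R0.T@R).as_rotvec()/np.radians(60)).round(4))
def Rdown(a): # tool x along world angle a (arm +y), z down
    x=np.array([np.cos(a),np.sin(a),0]);z=np.array([0,0,-1.]);return np.stack([x,np.cross(z,x),z],1)
E
python3 - <<'E'
from h import *
d=np.load("top0.npz")
g=lambda x,y,z:px2w(d["M"],d["K"],d["k1"],225+(x-2)/5,180+(y-2)/5,z).round(4)
c,m=g(588,138,.086),g(376,166,.088)
print("collar",c,"mouth",m,"pin",g(428,187,.075),"ring",g(652,130,.075))
W=d["W"][180:260,225:375].reshape(-1,3);W=W[np.isfinite(W).all(1)]
q=W[(W[:,1]<-.055)&(W[:,1]>-.16)&(W[:,2]>.075)]
k=np.polyfit(q[:,1],q[:,0],1);print("x=f(y)",k,q[:,2].mean(),len(q))
q=W[(W[:,1]>-.04)&(W[:,1]<.1)&(W[:,2]>.08)&(W[:,2]<.094)];print(np.polyfit(q[:,1],q[:,0],1),len(q))
a=np.pi/2-np.arctan(k[0]);a=np.pi/2+np.arctan(-k[0]);print(np.degrees(a))
rows([np.polyval(k,-.06),-.06,.215],Rdown(a))
E
```

```text
collar [ 0.5352 -0.1055  0.086 ] mouth [ 0.5222 -0.0058  0.088 ] pin [ 0.5125 -0.0309  0.075 ] ring [ 0.5394 -0.1376  0.075 ]
x=f(y) [-0.09509904  0.52421548] 0.08192731003714022 361
[-0.09952235  0.52263346] 672
95.43243631116505
t [-1.0449e+00 -1.0351e+00 -8.0000e-04] r [-1.0000e-03  7.0000e-04  1.1088e+00]
```

Call:
move_arm:
  series:
    - {"tx": -0.6, "ty": -0.55, "rz": 0.6, "gripper": 100}
    - {"tx": -0.6, "ty": -0.55, "rz": 0.6, "gripper": 60}
    - {"tx": -0.6, "ty": -0.55, "rz": 0.6, "gripper": 60}
    - {"tx": -0.6, "ty": -0.55, "rz": 0.6, "gripper": 60}
    - {"tx": -0.6, "ty": -0.55, "rz": 0.6, "gripper": 60}
    - {"tx": -0.6, "ty": -0.55, "rz": 0.6, "gripper": 60}
    - {"tx": -0.6, "ty": -0.55, "rz": 0.6, "gripper": 60}
    - {"tx": -0.6, "ty": -0.55, "rz": 0.6, "gripper": 60}
    - {"tx": -0.6, "ty": -0.55, "rz": 0.6, "gripper": 60}
    - {"tx": -0.6, "ty": -0.55, "rz": 0.6, "gripper": 60}

```text
validation failed for argument at $.se...
```

```bash
python3 - <<'E'
from h import *
rows([.530,-.06,.215],Rdown(np.radians(95.5)))
E
```

```text
t [-1.0451e+00 -1.0350e+00 -8.0000e-04] r [-1.0000e-03  7.0000e-04  1.1077e+00]
```

Call:
move_arm:
  series:
    - {"rx": 0, "ry": 0, "rz": 0.6, "tx": -0.6, "ty": -0.55, "tz": 0, "gripper": 60}
    - {"rx": 0, "ry": 0, "rz": 0.6, "tx": -0.6, "ty": -0.55, "tz": 0, "gripper": 60}
    - {"rx": 0, "ry": 0, "rz": 0.6, "tx": -0.6, "ty": -0.55, "tz": 0, "gripper": 60}
    - {"rx": 0, "ry": 0, "rz": 0.6, "tx": -0.6, "ty": -0.55, "tz": 0, "gripper": 60}
    - {"rx": 0, "ry": 0, "rz": 0.6, "tx": -0.6, "ty": -0.55, "tz": 0, "gripper": 60}
    - {"rx": 0, "ry": 0, "rz": 0.6, "tx": -0.6, "ty": -0.55, "tz": 0, "gripper": 60}
    - {"rx": 0, "ry": 0, "rz": 0.6, "tx": -0.6, "ty": -0.55, "tz": 0, "gripper": 60}
    - {"rx": 0, "ry": 0, "rz": 0.6, "tx": -0.6, "ty": -0.55, "tz": 0, "gripper": 60}
    - {"rx": 0, "ry": 0, "rz": 0.6, "tx": -0.6, "ty": -0.55, "tz": 0, "gripper": 60}
    - {"rx": 0, "ry": 0, "rz": 0.6, "tx": -0.6, "ty": -0.55, "tz": 0, "gripper": 60}

```text
clock: 0.93
tcp_pos: [0.3942, 0.2372, 0.2145]
eef_rot: [[-0.587, 0.81, 0.0], [0.81, 0.587, -0.001], [-0.0, -0.0, -1.0]]
force: [0.8, 0.9, -0.7]
width: 0.602
```

```bash
python3 - <<'E'
from h import *
rows([.530,-.06,.215],Rdown(np.radians(95.5)))
E
```

```text
t [-6.407e-01 -1.290e-01 -6.000e-04] r [-2.000e-04  5.000e-04  5.073e-01]
```

Call:
move_arm:
  series:
    - {"rx": 0, "ry": 0, "rz": 0.507, "tx": -0.64, "ty": -0.13, "tz": 0, "gripper": 60}
    - {"rx": 0, "ry": 0, "rz": 0.507, "tx": -0.64, "ty": -0.13, "tz": 0, "gripper": 60}
    - {"rx": 0, "ry": 0, "rz": 0.507, "tx": -0.64, "ty": -0.13, "tz": 0, "gripper": 60}
    - {"rx": 0, "ry": 0, "rz": 0.507, "tx": -0.64, "ty": -0.13, "tz": 0, "gripper": 60}
    - {"rx": 0, "ry": 0, "rz": 0.507, "tx": -0.64, "ty": -0.13, "tz": 0, "gripper": 60}
    - {"rx": 0, "ry": 0, "rz": 0.507, "tx": -0.64, "ty": -0.13, "tz": 0, "gripper": 60}
    - {"rx": 0, "ry": 0, "rz": 0.507, "tx": -0.64, "ty": -0.13, "tz": 0, "gripper": 60}
    - {"rx": 0, "ry": 0, "rz": 0.507, "tx": -0.64, "ty": -0.13, "tz": 0, "gripper": 60}
    - {"rx": 0, "ry": 0, "rz": 0.507, "tx": -0.64, "ty": -0.13, "tz": 0, "gripper": 60}
    - {"rx": 0, "ry": 0, "rz": 0.507, "tx": -0.64, "ty": -0.13, "tz": 0, "gripper": 60}

```text
clock: 1.77
tcp_pos: [0.529, -0.0588, 0.2141]
eef_rot: [[-0.093, 0.996, -0.001], [0.996, 0.093, 0.0], [0.0, -0.001, -1.0]]
force: [0.4, -0.3, 0.5]
width: 0.602
```

```bash
python3 - <<'E'
from h import *
c=cap("wrist");np.savez("w1.npz",W=cloud(c),img=c["image"],M=c["M"],K=c["mtx"],k1=c["k1"])
cv2.imwrite("pics/w1.png",c["image"]);print(c["M"].round(3).tolist(),ctrl.observe()["tcp_pos"],ctrl.observe()["force"])
E
```

```text
[[0.996, -0.09, -0.027, 0.521], [0.094, 0.951, 0.294, 0.025], [-0.0, -0.295, 0.955, 0.383], [0.0, 0.0, 0.0, 1.0]] [ 0.52839984 -0.05756418  0.21403326] [-0.28502529  0.23177293 -0.20698028]
```

View pics/w1.png

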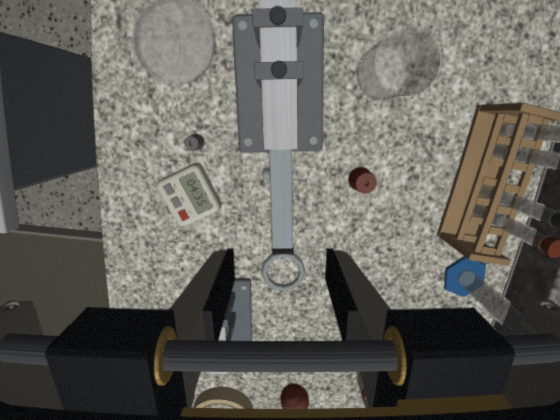

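```bash
python3 - <<'E'
from h import *
d=np.load("w1.npz");cv2.imwrite("pics/w1c.png",cv2.resize(d["img"][135:260,232:332],None,fx=4.8,fy=4.8,interpolation=cv2.INTER_CUBIC))
E
```

```text
(no output)
```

View pics/w1c.png

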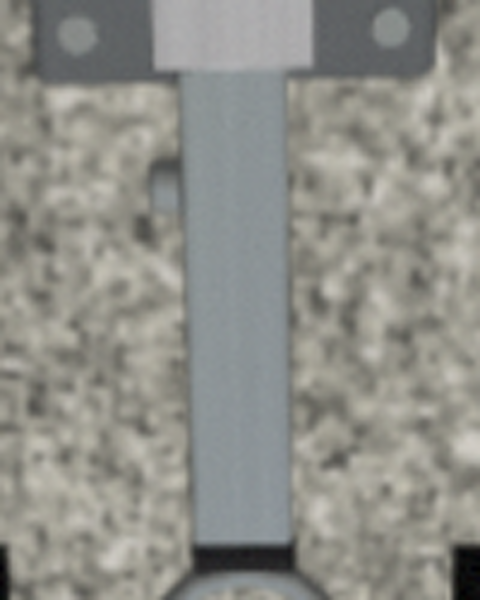

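```bash
python3 - <<'E'
from h import *
d=np.load("w1.npz")
g=lambda x,y,z:px2w(d["M"],d["K"],d["k1"],232+(x+.5)/4.8-.5,135+(y+.5)/4.8-.5,z)
L1,R1,L2,R2=g(181,80,.0848),g(286,80,.0848),g(195,540,.0848),g(293,540,.0848)
print(np.linalg.norm(R1-L1),np.linalg.norm(R2-L2))
a,b=(L1+R1)/2,(L2+R2)/2;u=(a-b)/np.linalg.norm(a-b);print("ang",np.degrees(np.arctan2(u[1],u[0])),a,b)
x=np.array([u[1],-u[0],0])
s=lambda p:(p-b)@u
c=s(g(244,545,.0848));print("collar",c,"pin predicted",c+.078,"mouth",s(g(234,70,.0907)))
for z in(.0738,.0798):print("pin rear/front",s(g(166,213,z)),s(g(166,158,z)),"pin face lateral",(g(152,185,z)-b)@x)
p=b+u*(c+.078);print("pin world",p,"ang sleeve lat",(g(153,68,.0907)-b)@x,(g(314,68,.0907)-b)@x)
W=d["W"][150:240,275:292].reshape(-1,3);print("arm top z",np.nanmedian(W[:,2]))
F=d["W"]
E
```

```text
0.020751106152772023 0.021235719286497434
ang 96.74356779121038 [ 0.5245726  -0.00509675  0.0848    ] [ 0.5361225  -0.10277529  0.0848    ]
collar -0.0011727824347787933 pin predicted 0.0768272175652212 mouth 0.10086185351221645
pin rear/front 0.0699592625143711 0.08153933933812249 pin face lateral -0.01753338014324018
pin rear/front 0.07109292464464763 0.08244854694771293 pin face lateral -0.01718834250971627
pin world [ 0.52710099 -0.02647959  0.0848    ] ang sleeve lat -0.015500289668398313 0.015617770949856315
arm top z 0.0837794704727575
```

```bash
cat >> h.py <<'E'
A=np.radians(96.6);U=np.array([np.cos(A),np.sin(A),0]);B=np.array([.53612,-.10278,0]);X=np.array([U[1],-U[0],0])
def where():
    s=ctrl.observe();p=np.array(s["tcp_pos"])-B;R=np.array(s["eef_rot"])
    print("t",round(s["clock"],2),"s",(p@U).round(4),"lat",(p@X).round(4),"z",p[2].round(4),"yaw",np.degrees(np.arctan2(R[1,0],R[0,0])).round(2),"F(x,u,z)",[float((s["force"]@k).round(1)) for k in(X,U,np.array([0,0,1]))],"w",round(s["width"]*92,1))
def at(s,z,lat=0): where();rows(B+U*s+X*lat+np.array([0,0,z]),Rdown(A))
E
python3 - <<'E'
from h import *
at(.0645,.055)
E
```

```text
t 1.82 s 0.0458 lat -0.0025 z 0.214 yaw 95.44 F(x,u,z) [-0.3, 0.3, -0.2] w 54.5
t [0.0373 0.0046 0.3181] r [-0.0013 -0.0006 -0.0193]
```

Call:
move_arm:
  series:
    - {"rx": -0.001, "ry": -0.001, "rz": -0.019, "tx": 0.037, "ty": 0.005, "tz": 0.07, "gripper": 60}
    - {"rx": -0.001, "ry": -0.001, "rz": -0.019, "tx": 0.037, "ty": 0.005, "tz": 0.14, "gripper": 60}
    - {"rx": -0.001, "ry": -0.001, "rz": -0.019, "tx": 0.037, "ty": 0.005, "tz": 0.2, "gripper": 60}
    - {"rx": -0.001, "ry": -0.001, "rz": -0.019, "tx": 0.037, "ty": 0.005, "tz": 0.25, "gripper": 60}
    - {"rx": -0.001, "ry": -0.001, "rz": -0.019, "tx": 0.037, "ty": 0.005, "tz": 0.28, "gripper": 60}
    - {"rx": -0.001, "ry": -0.001, "rz": -0.019, "tx": 0.037, "ty": 0.005, "tz": 0.3, "gripper": 60}
    - {"rx": -0.001, "ry": -0.001, "rz": -0.019, "tx": 0.037, "ty": 0.005, "tz": 0.31, "gripper": 60}
    - {"rx": -0.001, "ry": -0.001, "rz": -0.019, "tx": 0.037, "ty": 0.005, "tz": 0.318, "gripper": 60}
    - {"rx": -0.001, "ry": -0.001, "rz": -0.019, "tx": 0.037, "ty": 0.005, "tz": 0.318, "gripper": 60}
    - {"rx": -0.001, "ry": -0.001, "rz": -0.019, "tx": 0.037, "ty": 0.005, "tz": 0.318, "gripper": 60}

```text
clock: 2.65
tcp_pos: [0.5302, -0.0384, 0.0564]
eef_rot: [[-0.117, 0.993, 0.002], [0.993, 0.117, -0.001], [-0.001, 0.002, -1.0]]
force: [0.6, 0.2, 0.2]
width: 0.604
```

```bash
python3 - <<'E'
from h import *
at(.0645,.055)
c=cap("wrist");np.savez("w2.npz",W=cloud(c),img=c["image"],M=c["M"],K=c["mtx"],k1=c["k1"])
cv2.imwrite("pics/w2.png",cv2.resize(c["image"][100:320,150:430],None,fx=2.7,fy=2.7,interpolation=cv2.INTER_CUBIC))
E
```

```text
t 2.65 s 0.0646 lat 0.0015 z 0.0564 yaw 96.7 F(x,u,z) [0.6, 0.1, 0.2] w 55.6
t [-0.0002 -0.003   0.0027] r [0.0021 0.0012 0.0016]
```

View pics/w2.png

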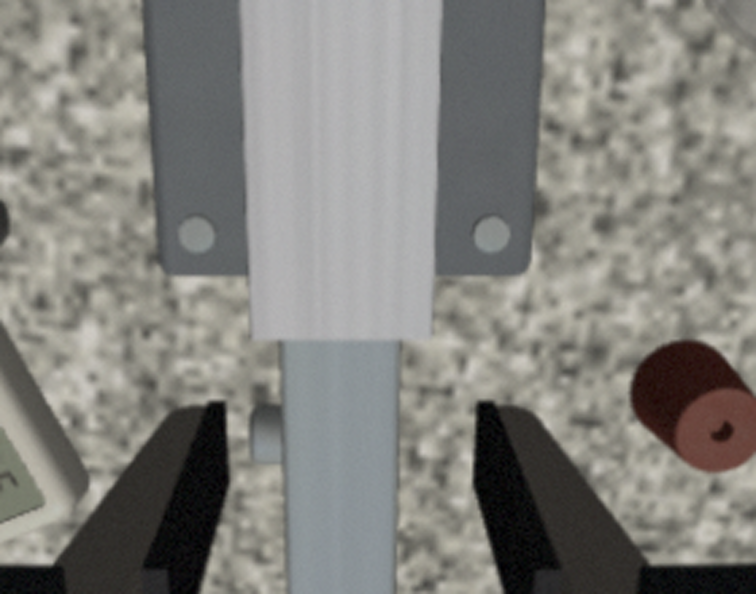

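```bash
python3 - <<'E'
from h import *
d=np.load("w2.npz")
def g(x,y,z):
    p=px2w(d["M"],d["K"],d["k1"],150+(x+.5)/2.7-.5,100+(y+.5)/2.7-.5,z)-B
    return (p@U).round(4),(p@X).round(4)
print("tips",g(226,403,.056),g(476,403,.056))
print("arm",g(284,350,.0848),g(399,350,.0848),g(291,560,.0848),g(397,560,.0848))
print("mouth",g(340,339,.0907),g(252,337,.0907),g(433,337,.0907))
for z in(.0738,.0798):print("pin",g(252,403,z),g(252,462,z))
E
```

```text
tips (np.float64(0.0744), np.float64(-0.0258)) (np.float64(0.0744), np.float64(0.0291))
arm (np.float64(0.0973), np.float64(-0.0105)) (np.float64(0.0973), np.float64(0.01)) (np.float64(0.0537), np.float64(-0.0101)) (np.float64(0.0537), np.float64(0.0105))
mouth (np.float64(0.1015), np.float64(-0.0004)) (np.float64(0.1018), np.float64(-0.0154)) (np.float64(0.1019), np.float64(0.0154))
pin (np.float64(0.0822), np.float64(-0.0179)) (np.float64(0.0693), np.float64(-0.0184))
pin (np.float64(0.0848), np.float64(-0.0172)) (np.float64(0.0724), np.float64(-0.0176))
```

Call:
move_arm:
  series:
    - {"rx": 0, "ry": 0, "rz": 0, "tx": 0, "ty": -0.003, "tz": 0.002, "gripper": 60}
    - {"rx": 0, "ry": 0, "rz": 0, "tx": 0, "ty": -0.003, "tz": 0.002, "gripper": 50}
    - {"rx": 0, "ry": 0, "rz": 0, "tx": 0, "ty": -0.003, "tz": 0.002, "gripper": 40}
    - {"rx": 0, "ry": 0, "rz": 0, "tx": 0, "ty": -0.003, "tz": 0.002, "gripper": 30}
    - {"rx": 0, "ry": 0, "rz": 0, "tx": 0, "ty": -0.003, "tz": 0.002, "gripper": 20}
    - {"rx": 0, "ry": 0, "rz": 0, "tx": 0, "ty": -0.003, "tz": 0.002, "gripper": 10}
    - {"rx": 0, "ry": 0, "rz": 0, "tx": 0, "ty": -0.003, "tz": 0.002, "gripper": 10}
    - {"rx": 0, "ry": 0, "rz": 0, "tx": 0, "ty": -0.003, "tz": 0.002, "gripper": 10}
    - {"rx": 0, "ry": 0, "rz": 0, "tx": 0, "ty": -0.003, "tz": 0.002, "gripper": 10}
    - {"rx": 0, "ry": 0, "rz": 0, "tx": 0, "ty": -0.003, "tz": 0.002, "gripper": 10}
  newtons: 18

```text
clock: 3.53
tcp_pos: [0.5284, -0.0388, 0.0546]
eef_rot: [[-0.116, 0.993, 0.001], [0.993, 0.116, -0.001], [-0.001, 0.001, -1.0]]
force: [0.1, -0.4, 0.5]
width: 0.236
```

```bash
python3 - <<'E'
from h import *
at(.0645,.055)
E
```

```text
t 3.53 s 0.0644 lat -0.0004 z 0.0546 yaw 96.68 F(x,u,z) [0.1, -0.4, 0.5] w 21.7
t [ 0.0002  0.0007 -0.0007] r [0.0013 0.0011 0.0014]
```

Call:
move_arm:
  series:
    - {"rx": 0, "ry": 0, "rz": 0, "tx": 0.006, "ty": 0, "tz": 0, "gripper": 10}
    - {"rx": 0, "ry": 0, "rz": 0, "tx": 0.012, "ty": 0, "tz": 0, "gripper": 10}
    - {"rx": 0, "ry": 0, "rz": 0, "tx": 0.018, "ty": 0, "tz": 0, "gripper": 10}
    - {"rx": 0, "ry": 0, "rz": 0, "tx": 0.023, "ty": 0, "tz": 0, "gripper": 10}
    - {"rx": 0, "ry": 0, "rz": 0, "tx": 0.028, "ty": 0, "tz": 0, "gripper": 10}
    - {"rx": 0, "ry": 0, "rz": 0, "tx": 0.032, "ty": 0, "tz": 0, "gripper": 10}
    - {"rx": 0, "ry": 0, "rz": 0, "tx": 0.035, "ty": 0, "tz": 0, "gripper": 10}
    - {"rx": 0, "ry": 0, "rz": 0, "tx": 0.038, "ty": 0, "tz": 0, "gripper": 10}
    - {"rx": 0, "ry": 0, "rz": 0, "tx": 0.041, "ty": 0, "tz": 0, "gripper": 10}
    - {"rx": 0, "ry": 0, "rz": 0, "tx": 0.043, "ty": 0, "tz": 0, "gripper": 10}

```text
clock: 4.37
tcp_pos: [0.5257, -0.0173, 0.0546]
eef_rot: [[-0.116, 0.993, 0.001], [0.993, 0.116, -0.001], [-0.001, 0.001, -1.0]]
force: [0.5, -2.0, 2.2]
width: 0.239
```

```bash
python3 - <<'E'
from h import *
where()
c=cap("wrist");np.savez("w3.npz",W=cloud(c),img=c["image"],M=c["M"],K=c["mtx"],k1=c["k1"])
cv2.imwrite("pics/w3.png",cv2.resize(c["image"][150:300,190:370],None,fx=4,fy=4,interpolation=cv2.INTER_CUBIC))
E
```

```text
t 4.37 s 0.0861 lat -0.0005 z 0.0546 yaw 96.69 F(x,u,z) [0.2, -2.0, 2.2] w 21.9
```

View pics/w3.png

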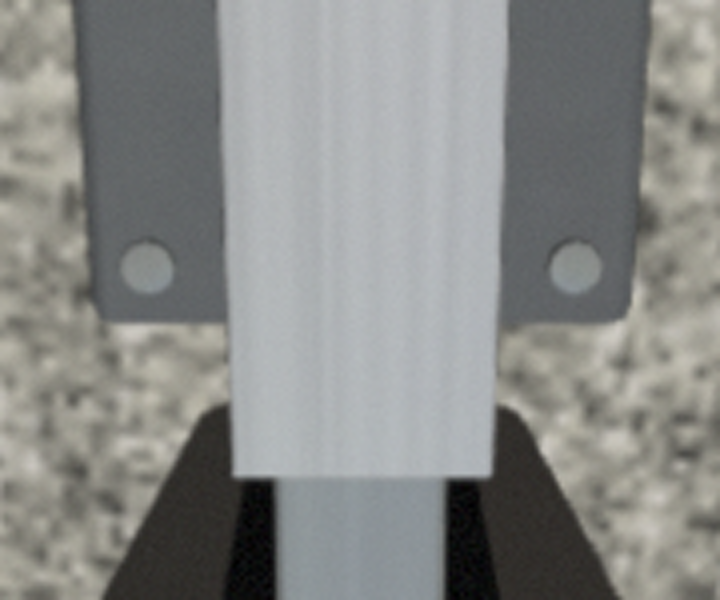

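Call:
move_arm:
  series:
    - {"rx": 0, "ry": 0, "rz": 0, "tx": 0.001, "ty": 0, "tz": 0, "gripper": 10}
    - {"rx": 0, "ry": 0, "rz": 0, "tx": 0.002, "ty": 0, "tz": 0, "gripper": 10}
    - {"rx": 0, "ry": 0, "rz": 0, "tx": 0.003, "ty": 0, "tz": 0, "gripper": 10}
    - {"rx": 0, "ry": 0, "rz": 0, "tx": 0.004, "ty": 0, "tz": 0, "gripper": 10}
    - {"rx": 0, "ry": 0, "rz": 0, "tx": 0.005, "ty": 0, "tz": 0, "gripper": 10}
    - {"rx": 0, "ry": 0, "rz": 0, "tx": 0.006, "ty": 0, "tz": 0, "gripper": 10}
    - {"rx": 0, "ry": 0, "rz": 0, "tx": 0.006, "ty": 0, "tz": 0, "gripper": 10}
    - {"rx": 0, "ry": 0, "rz": 0, "tx": 0.006, "ty": 0, "tz": 0, "gripper": 10}
    - {"rx": 0, "ry": 0, "rz": 0, "tx": 0.006, "ty": 0, "tz": 0, "gripper": 10}
    - {"rx": 0, "ry": 0, "rz": 0, "tx": 0.006, "ty": 0, "tz": 0, "gripper": 10}

```text
clock: 5.25
tcp_pos: [0.5253, -0.0144, 0.0546]
eef_rot: [[-0.116, 0.993, 0.001], [0.993, 0.116, -0.001], [-0.001, 0.001, -1.0]]
force: [0.2, -1.3, 4.1]
width: 0.24
```

```bash
python3 - <<'E'
from h import *
where()
E
```

```text
t 5.25 s 0.089 lat -0.0006 z 0.0546 yaw 96.68 F(x,u,z) [0.1, -1.3, 4.1] w 22.0
```

Call:
move_arm:
  series:
    - {"rx": 0, "ry": 0, "rz": 0, "tx": 0.0005, "ty": 0, "tz": 0, "gripper": 10}
    - {"rx": 0, "ry": 0, "rz": 0, "tx": 0.001, "ty": 0, "tz": 0, "gripper": 10}
    - {"rx": 0, "ry": 0, "rz": 0, "tx": 0.0015, "ty": 0, "tz": 0, "gripper": 10}
    - {"rx": 0, "ry": 0, "rz": 0, "tx": 0.002, "ty": 0, "tz": 0, "gripper": 10}
    - {"rx": 0, "ry": 0, "rz": 0, "tx": 0.0025, "ty": 0, "tz": 0, "gripper": 10}
    - {"rx": 0, "ry": 0, "rz": 0, "tx": 0.003, "ty": 0, "tz": 0, "gripper": 10}
    - {"rx": 0, "ry": 0, "rz": 0, "tx": 0.003, "ty": 0, "tz": 0, "gripper": 10}
    - {"rx": 0, "ry": 0, "rz": 0, "tx": 0.003, "ty": 0, "tz": 0, "gripper": 10}
    - {"rx": 0, "ry": 0, "rz": 0, "tx": 0.003, "ty": 0, "tz": 0, "gripper": 10}
    - {"rx": 0, "ry": 0, "rz": 0, "tx": 0.003, "ty": 0, "tz": 0, "gripper": 10}

```text
clock: 6.08
tcp_pos: [0.5252, -0.0129, 0.0546]
eef_rot: [[-0.116, 0.993, 0.001], [0.993, 0.116, -0.001], [-0.001, 0.001, -1.0]]
force: [0.4, -2.9, 5.0]
width: 0.24
```

```bash
python3 - <<'E'
from h import *
where()
E
```

```text
t 6.08 s 0.0905 lat -0.0006 z 0.0546 yaw 96.69 F(x,u,z) [0.1, -2.9, 5.0] w 22.1
```

Call:
move_arm:
  series:
    - {"rx": 0, "ry": 0, "rz": 0, "tx": 0.003, "ty": 0, "tz": 0, "gripper": 30}
    - {"rx": 0, "ry": 0, "rz": 0, "tx": 0.003, "ty": 0, "tz": 0, "gripper": 45}
    - {"rx": 0, "ry": 0, "rz": 0, "tx": 0.002, "ty": 0, "tz": 0, "gripper": 50}
    - {"rx": 0, "ry": 0, "rz": 0, "tx": 0, "ty": 0, "tz": 0, "gripper": 50}
    - {"rx": 0, "ry": 0, "rz": 0, "tx": -0.02, "ty": 0, "tz": 0, "gripper": 50}
    - {"rx": 0, "ry": 0, "rz": 0, "tx": -0.045, "ty": 0, "tz": 0, "gripper": 50}
    - {"rx": 0, "ry": 0, "rz": 0, "tx": -0.065, "ty": 0, "tz": 0, "gripper": 50}
    - {"rx": 0, "ry": 0, "rz": 0, "tx": -0.08, "ty": 0, "tz": 0, "gripper": 50}
    - {"rx": 0, "ry": 0, "rz": 0, "tx": -0.085, "ty": 0, "tz": 0, "gripper": 50}
    - {"rx": 0, "ry": 0, "rz": 0, "tx": -0.085, "ty": 0, "tz": 0, "gripper": 50}

```text
clock: 6.92
tcp_pos: [0.5302, -0.0562, 0.0546]
eef_rot: [[-0.115, 0.993, 0.001], [0.993, 0.115, -0.001], [-0.001, 0.001, -1.0]]
force: [0.3, -0.0, -0.3]
width: 0.499
```

```bash
python3 - <<'E'
from h import *
at(.048,.055)
c=cap("wrist");np.savez("w4.npz",W=cloud(c),img=c["image"],M=c["M"],K=c["mtx"],k1=c["k1"])
cv2.imwrite("pics/w4.png",cv2.resize(c["image"][90:290,190:370],None,fx=3,fy=3,interpolation=cv2.INTER_CUBIC))
E
```

```text
t 6.92 s 0.047 lat -0.0006 z 0.0546 yaw 96.59 F(x,u,z) [0.3, -0.1, -0.3] w 45.9
t [ 0.002   0.0011 -0.0008] r [ 0.0011  0.001  -0.0001]
```

View pics/w4.png

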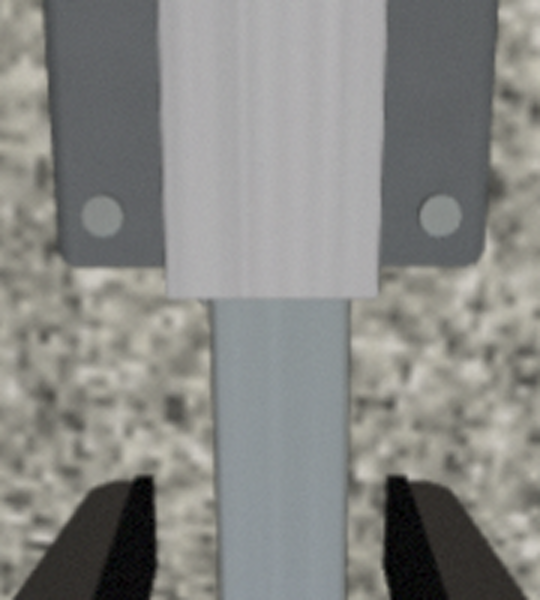

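Call:
move_arm:
  series:
    - {"rx": 0, "ry": 0, "rz": 0, "tx": 0, "ty": 0.002, "tz": 0, "gripper": 35}
    - {"rx": 0, "ry": 0, "rz": 0, "tx": 0, "ty": 0.002, "tz": 0, "gripper": 25}
    - {"rx": 0, "ry": 0, "rz": 0, "tx": 0, "ty": 0.002, "tz": 0, "gripper": 15}
    - {"rx": 0, "ry": 0, "rz": 0, "tx": 0, "ty": 0.002, "tz": 0, "gripper": 10}
    - {"rx": 0, "ry": 0, "rz": 0, "tx": 0, "ty": 0.002, "tz": 0, "gripper": 10}
    - {"rx": 0, "ry": 0, "rz": 0, "tx": 0, "ty": 0.002, "tz": 0, "gripper": 10}
    - {"rx": 0, "ry": 0, "rz": 0, "tx": 0, "ty": 0.002, "tz": 0, "gripper": 10}
    - {"rx": 0, "ry": 0, "rz": 0, "tx": 0, "ty": 0.002, "tz": 0, "gripper": 10}
    - {"rx": 0, "ry": 0, "rz": 0, "tx": 0, "ty": 0.002, "tz": 0, "gripper": 10}
    - {"rx": 0, "ry": 0, "rz": 0, "tx": 0, "ty": 0.002, "tz": 0, "gripper": 10}
  newtons: 30

```text
clock: 7.8
tcp_pos: [0.5313, -0.0548, 0.0547]
eef_rot: [[-0.116, 0.993, 0.002], [0.993, 0.116, -0.001], [-0.001, 0.002, -1.0]]
force: [2.4, 3.9, -0.8]
width: 0.235
```

```bash
python3 - <<'E'
from h import *
where()
E
```

```text
t 7.8 s 0.0482 lat 0.0008 z 0.0547 yaw 96.68 F(x,u,z) [2.8, 3.6, -0.8] w 21.6
```

Call:
move_arm:
  series:
    - {"rx": 0, "ry": 0, "rz": 0, "tx": 0.004, "ty": 0, "tz": 0, "gripper": 10}
    - {"rx": 0, "ry": 0, "rz": 0, "tx": 0.009, "ty": 0, "tz": 0, "gripper": 10}
    - {"rx": 0, "ry": 0, "rz": 0, "tx": 0.014, "ty": 0, "tz": 0, "gripper": 10}
    - {"rx": 0, "ry": 0, "rz": 0, "tx": 0.019, "ty": 0, "tz": 0, "gripper": 10}
    - {"rx": 0, "ry": 0, "rz": 0, "tx": 0.024, "ty": 0, "tz": 0, "gripper": 10}
    - {"rx": 0, "ry": 0, "rz": 0, "tx": 0.029, "ty": 0, "tz": 0, "gripper": 10}
    - {"rx": 0, "ry": 0, "rz": 0, "tx": 0.034, "ty": 0, "tz": 0, "gripper": 10}
    - {"rx": 0, "ry": 0, "rz": 0, "tx": 0.038, "ty": 0, "tz": 0, "gripper": 10}
    - {"rx": 0, "ry": 0, "rz": 0, "tx": 0.041, "ty": 0, "tz": 0, "gripper": 10}
    - {"rx": 0, "ry": 0, "rz": 0, "tx": 0.044, "ty": 0, "tz": 0, "gripper": 10}

```text
clock: 8.63
tcp_pos: [0.5291, -0.0338, 0.0548]
eef_rot: [[-0.117, 0.993, 0.002], [0.993, 0.117, -0.002], [-0.002, 0.002, -1.0]]
force: [4.0, -4.1, -0.9]
width: 0.239
```

```bash
python3 - <<'E'
from h import *
where()
E
```

```text
t 8.63 s 0.0693 lat 0.001 z 0.0548 yaw 96.71 F(x,u,z) [3.5, -4.5, -0.9] w 22.0
```

Call:
move_arm:
  series:
    - {"rx": 0, "ry": 0, "rz": 0, "tx": 0.002, "ty": 0, "tz": 0, "gripper": 10}
    - {"rx": 0, "ry": 0, "rz": 0, "tx": 0.004, "ty": 0, "tz": 0, "gripper": 10}
    - {"rx": 0, "ry": 0, "rz": 0, "tx": 0.006, "ty": 0, "tz": 0, "gripper": 10}
    - {"rx": 0, "ry": 0, "rz": 0, "tx": 0.008, "ty": 0, "tz": 0, "gripper": 10}
    - {"rx": 0, "ry": 0, "rz": 0, "tx": 0.01, "ty": 0, "tz": 0, "gripper": 10}
    - {"rx": 0, "ry": 0, "rz": 0, "tx": 0.011, "ty": 0, "tz": 0, "gripper": 10}
    - {"rx": 0, "ry": 0, "rz": 0, "tx": 0.012, "ty": 0, "tz": 0, "gripper": 10}
    - {"rx": 0, "ry": 0, "rz": 0, "tx": 0.013, "ty": 0, "tz": 0, "gripper": 10}
    - {"rx": 0, "ry": 0, "rz": 0, "tx": 0.013, "ty": 0, "tz": 0, "gripper": 10}
    - {"rx": 0, "ry": 0, "rz": 0, "tx": 0.013, "ty": 0, "tz": 0, "gripper": 10}

```text
clock: 9.47
tcp_pos: [0.5274, -0.0269, 0.0546]
eef_rot: [[-0.117, 0.993, 0.0], [0.993, 0.117, -0.001], [-0.001, 0.0, -1.0]]
force: [-0.4, -1.9, 3.4]
width: 0.238
```

```bash
python3 - <<'E'
from h import *
where()
E
```

```text
t 9.47 s 0.0764 lat 0.0 z 0.0546 yaw 96.69 F(x,u,z) [-0.6, -1.8, 3.4] w 21.9
```

```bash
python3 - <<'E'
from h import *
c=cap("scene")
cv2.imwrite("pics/s2.png",cv2.resize(c["image"][160:270,200:330],None,fx=5,fy=5,interpolation=cv2.INTER_CUBIC))
E
```

```text
(no output)
```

View pics/s2.png

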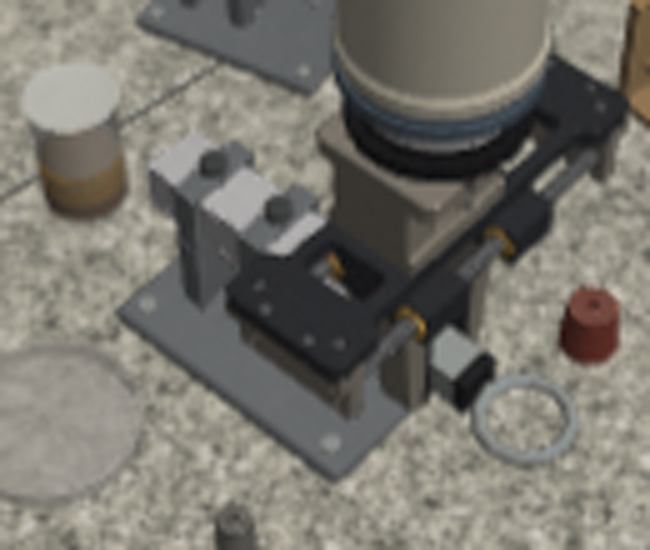

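Call:
move_arm:
  series:
    - {"rx": 0, "ry": 0, "rz": 0, "tx": 0.0005, "ty": 0, "tz": 0, "gripper": 10}
    - {"rx": 0, "ry": 0, "rz": 0, "tx": 0.001, "ty": 0, "tz": 0, "gripper": 10}
    - {"rx": 0, "ry": 0, "rz": 0, "tx": 0.0015, "ty": 0, "tz": 0, "gripper": 10}
    - {"rx": 0, "ry": 0, "rz": 0, "tx": 0.002, "ty": 0, "tz": 0, "gripper": 10}
    - {"rx": 0, "ry": 0, "rz": 0, "tx": 0.002, "ty": 0, "tz": 0, "gripper": 10}
    - {"rx": 0, "ry": 0, "rz": 0, "tx": 0.002, "ty": 0, "tz": 0, "gripper": 10}
    - {"rx": 0, "ry": 0, "rz": 0, "tx": 0.002, "ty": 0, "tz": 0, "gripper": 10}
    - {"rx": 0, "ry": 0, "rz": 0, "tx": 0.002, "ty": 0, "tz": 0, "gripper": 10}
    - {"rx": 0, "ry": 0, "rz": 0, "tx": 0.002, "ty": 0, "tz": 0, "gripper": 10}
    - {"rx": 0, "ry": 0, "rz": 0, "tx": 0.002, "ty": 0, "tz": 0, "gripper": 10}

```text
clock: 10.35
tcp_pos: [0.5276, -0.0258, 0.0546]
eef_rot: [[-0.116, 0.993, 0.001], [0.993, 0.116, -0.001], [-0.001, 0.001, -1.0]]
force: [0.2, -3.7, 3.6]
width: 0.237
```

```bash
python3 - <<'E'
from h import *
where()
E
```

```text
t 10.35 s 0.0775 lat 0.0004 z 0.0546 yaw 96.68 F(x,u,z) [-0.2, -3.7, 3.6] w 21.8
```

Call:
move_arm:
  series:
    - {"rx": 0, "ry": 0, "rz": 0, "tx": 0.001, "ty": 0, "tz": 0, "gripper": 30}
    - {"rx": 0, "ry": 0, "rz": 0, "tx": 0.001, "ty": 0, "tz": 0, "gripper": 50}
    - {"rx": 0, "ry": 0, "rz": 0, "tx": 0.001, "ty": 0, "tz": 0, "gripper": 50}
    - {"rx": 0, "ry": 0, "rz": 0, "tx": 0.001, "ty": 0, "tz": -0.03, "gripper": 50}
    - {"rx": 0, "ry": 0, "rz": 0, "tx": 0.001, "ty": 0, "tz": -0.1, "gripper": 50}
    - {"rx": 0, "ry": 0, "rz": 0, "tx": 0.001, "ty": 0, "tz": -0.18, "gripper": 50}
    - {"rx": 0, "ry": 0, "rz": 0, "tx": 0.001, "ty": 0, "tz": -0.26, "gripper": 50}
    - {"rx": 0, "ry": 0, "rz": 0, "tx": 0.001, "ty": 0, "tz": -0.32, "gripper": 50}
    - {"rx": 0, "ry": 0, "rz": 0, "tx": 0.001, "ty": 0, "tz": -0.32, "gripper": 50}
    - {"rx": 0, "ry": 0, "rz": 0, "tx": 0.001, "ty": 0, "tz": -0.32, "gripper": 50}

```text
clock: 11.18
tcp_pos: [0.5284, -0.025, 0.2162]
eef_rot: [[-0.116, 0.993, 0.005], [0.993, 0.116, -0.001], [-0.001, 0.005, -1.0]]
force: [-0.8, -0.6, -0.4]
width: 0.499
```

Call:
move_arm:
  series:
    - {"rx": 0, "ry": 0, "rz": 0, "tx": 0.05, "ty": 0, "tz": 0, "gripper": 50}
    - {"rx": 0, "ry": 0, "rz": 0, "tx": 0.12, "ty": 0, "tz": 0, "gripper": 50}
    - {"rx": 0, "ry": 0, "rz": 0, "tx": 0.2, "ty": 0, "tz": 0, "gripper": 50}
    - {"rx": 0, "ry": 0, "rz": 0, "tx": 0.28, "ty": 0, "tz": 0, "gripper": 50}
    - {"rx": 0, "ry": 0, "rz": 0, "tx": 0.36, "ty": 0, "tz": 0, "gripper": 50}
    - {"rx": 0, "ry": 0, "rz": 0, "tx": 0.44, "ty": 0, "tz": 0, "gripper": 50}
    - {"rx": 0, "ry": 0, "rz": 0, "tx": 0.5, "ty": 0, "tz": 0, "gripper": 50}
    - {"rx": 0, "ry": 0, "rz": 0, "tx": 0.55, "ty": 0, "tz": 0, "gripper": 50}
    - {"rx": 0, "ry": 0, "rz": 0, "tx": 0.6, "ty": 0, "tz": 0, "gripper": 50}
    - {"rx": 0, "ry": 0, "rz": 0, "tx": 0.6, "ty": 0, "tz": 0, "gripper": 50}

```text
clock: 12.02
tcp_pos: [0.491, 0.2763, 0.2121]
eef_rot: [[-0.119, 0.993, -0.002], [0.993, 0.119, -0.001], [-0.001, -0.002, -1.0]]
force: [-0.6, -0.1, -0.5]
width: 0.498
```

```bash
python3 - <<'E'
from h import *
where()
c=cap("scene")
cv2.imwrite("pics/s3.png",cv2.resize(c["image"][170:270,205:345],None,fx=5.6,fy=5.6,interpolation=cv2.INTER_CUBIC))
E
```

```text
t 12.02 s 0.3817 lat -0.0013 z 0.2121 yaw 96.83 F(x,u,z) [-0.6, -0.0, -0.5] w 45.8
```

View pics/s3.png

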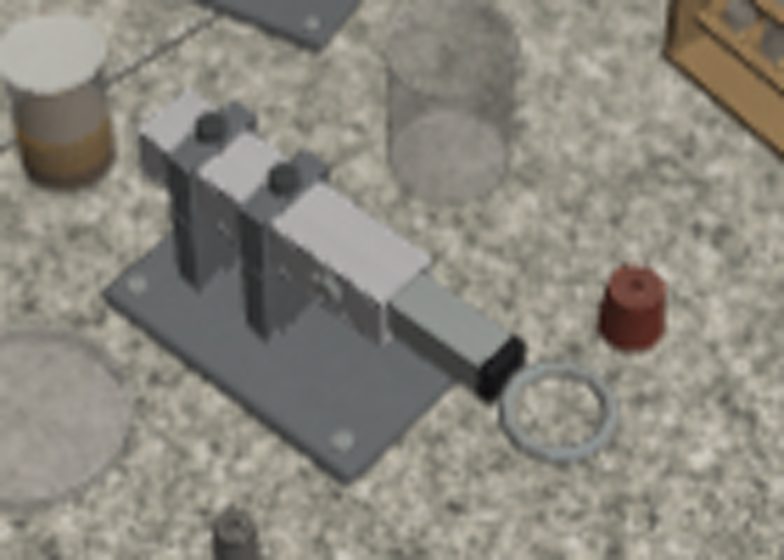

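```bash
python3 - <<'E'
from h import *
c=cap("scene")
def g(x,y,z):
    p=px2w(c["M"],c["mtx"],c["k1"],205+(x+.5)/5.6-.5,170+(y+.5)/5.6-.5,z)-B
    return p@U,p@X
print("mouth top corners",g(386,303,.0907),g(430,261,.0907),"collar",g(478,361,.0848),g(520,337,.0848))
imgs=[c["image"].astype(float)]+[cap("scene")["image"].astype(float) for _ in range(7)]
m=np.mean(imgs,0)[205:245,240:290]
m=np.clip((m-30)*1.5,0,255).astype(np.uint8)
a=cv2.resize(m,None,fx=10,fy=10,interpolation=cv2.INTER_CUBIC)
d=np.load("scene0.npz")["img"][205:245,240:290].astype(float);d=np.clip((d-30)*1.5,0,255).astype(np.uint8)
b=cv2.resize(d,None,fx=6,fy=6,interpolation=cv2.INTER_CUBIC)
o=np.zeros((400,800,3),np.uint8);o[:,:500]=a;o[:240,500:]=b;cv2.imwrite("pics/s4.png",o)
E
```

```text
mouth top corners (np.float64(0.09800602129457475), np.float64(-0.015479887374337451)) (np.float64(0.09871728874736391), np.float64(0.012193017580797995)) collar (np.float64(0.05486041242465628), np.float64(-0.009385896125163317)) (np.float64(0.0498638720696227), np.float64(0.010613199895560348))
```

View pics/s4.png

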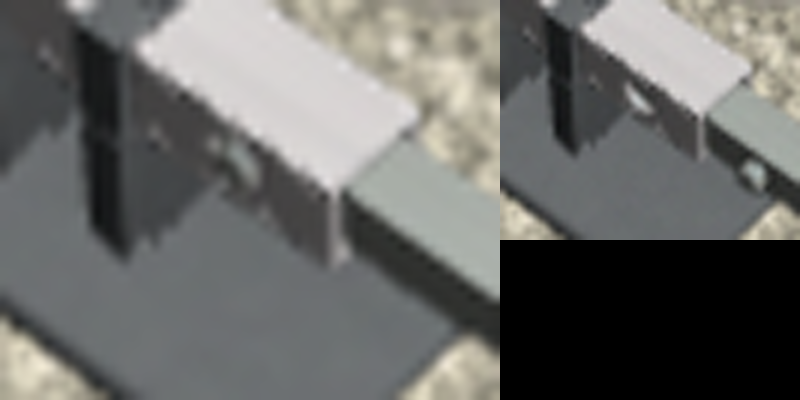

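```bash
python3 - <<'E'
from h import *
t=np.radians(40);Z=np.array([0,0,1.])
tz=X*np.sin(t)-Z*np.cos(t);R=np.stack([U,np.cross(tz,U),tz],1)
hole=B+U*.1316-X*.0157+Z*.075
where();p=hole-.1*tz-.03*U;print(p);rows(p,R)
E
```

```text
t 12.47 s 0.3773 lat -0.0001 z 0.2142 yaw 96.62 F(x,u,z) [-1.0, -0.5, -0.3] w 45.7
[ 0.44499366 -0.01104586  0.15160444]
t [-0.5513 -0.16    0.1257] r [-0.6658  0.0009  0.0007]
```

Call:
move_arm:
  series:
    - {"rx": 0, "ry": 0, "rz": 0, "tx": -0.08, "ty": -0.02, "tz": -0.05, "gripper": 50}
    - {"rx": 0, "ry": 0, "rz": 0, "tx": -0.16, "ty": -0.05, "tz": -0.05, "gripper": 50}
    - {"rx": 0, "ry": 0, "rz": 0, "tx": -0.23, "ty": -0.07, "tz": -0.05, "gripper": 50}
    - {"rx": -0.1, "ry": 0, "rz": 0, "tx": -0.3, "ty": -0.09, "tz": -0.05, "gripper": 50}
    - {"rx": -0.2, "ry": 0, "rz": 0, "tx": -0.37, "ty": -0.11, "tz": -0.05, "gripper": 50}
    - {"rx": -0.3, "ry": 0, "rz": 0, "tx": -0.43, "ty": -0.13, "tz": -0.05, "gripper": 50}
    - {"rx": -0.4, "ry": 0, "rz": 0, "tx": -0.48, "ty": -0.15, "tz": -0.02, "gripper": 50}
    - {"rx": -0.5, "ry": 0, "rz": 0, "tx": -0.53, "ty": -0.16, "tz": 0.02, "gripper": 50}
    - {"rx": -0.6, "ry": 0, "rz": 0, "tx": -0.55, "ty": -0.16, "tz": 0.06, "gripper": 50}
    - {"rx": -0.666, "ry": 0, "rz": 0, "tx": -0.55, "ty": -0.16, "tz": 0.09, "gripper": 50}

```text
clock: 13.3
tcp_pos: [0.446, 0.0148, 0.1928]
eef_rot: [[-0.151, 0.829, 0.538], [0.988, 0.105, 0.115], [0.039, 0.549, -0.835]]
force: [-0.1, 1.6, -0.4]
width: 0.498
```

```bash
python3 - <<'E'
from h import *
where()
c=cap("wrist");W=cloud(c)
p=(W-B)@np.stack([U,X,[0,0,1]],1)
np.savez("w5.npz",p=p,img=c["image"])
q=p[(abs(p[...,1]+.0157)<.006)&(p[...,2]>.058)&(p[...,2]<.092)&(p[...,0]>.1)&(p[...,0]<.17)]
print(len(q))
# lateral of wall vs s around mid-height
for s in np.arange(.104,.160,.002):
    k=q[(abs(q[:,0]-s)<.001)&(abs(q[:,2]-.075)<.004)];print(round(s*1e3),len(k),(np.median(k[:,1])*1e3).round(1) if len(k) else "",end="; ")
v,u=np.where((abs(p[...,1]+.0157)<.006)&(abs(p[...,2]-.075)<.003)&(abs(p[...,0]-.1316)<.003));print("hole px",u.mean(),v.mean())
u,v=int(u.mean()),int(v.mean())
cv2.imwrite("pics/w5.png",cv2.resize(c["image"][max(v-50,0):v+50,max(u-65,0):u+65],None,fx=6,fy=6,interpolation=cv2.INTER_CUBIC))
E
```

```text
t 13.3 s 0.1272 lat -0.076 z 0.1928 yaw 98.68 F(x,u,z) [0.0, 1.6, -0.4] w 45.8
1309
104 9 -16.0; 106 7 -15.8; 108 5 -16.1; 110 9 -15.9; 112 6 -16.2; 114 7 -16.0; 116 8 -16.1; 118 6 -16.1; 120 11 -15.8; 122 8 -16.0; 124 9 -15.2; 126 3 -16.7; 128 11 -17.4; 130 14 -17.4; 132 10 -17.4; 134 13 -17.0; 136 14 -17.0; 138 5 -15.7; 140 8 -16.0; 142 8 -15.9; 144 8 -15.9; 146 7 -15.7; 148 8 -16.0; 150 7 -16.1; 152 8 -15.9; 154 7 -16.0; 156 9 -16.1; 158 8 -16.2; 160 8 -16.0; hole px 264.92 207.72
```

```bash
python3 - <<'E'
from h import *
where();print(ctrl.finish_job())
E
```

```text
t 13.35 s 0.1292 lat -0.076 z 0.1918 yaw 98.99 F(x,u,z) [-2.1, 0.5, -1.9] w 45.8
the job is handed in; nothing more can be done
None
```

The ring arm is in its sleeve with the spring pin popped out through the hole, and I handed the job in at 13.35 s of the 43 s.

- **What I did:** I pinched the pin flush by its rear half, slid the arm in until the pin's front half was under the mouth, and let go. I then regripped the arm about 55 mm behind the pin and pushed it on about 29 mm until the sideways force from the pin dropped away. After releasing, I drew clear. Force readings, taken at the end of each move, stayed under about 6 N.
- **Depth check:** the last close wrist reading shows a disc about 11 mm wide standing about 1.4 mm proud of the sleeve wall. It sits where the hole should be, so the pin is out.
- **Position check:** I measured about 46 mm of bare tube in front of the collar, roughly, where about 48 mm is expected. That roughly fits a pin sitting in the hole.
- **What was less clear:** a small extra push of about 1 mm met only about 4 N, so it proved nothing either way. I did not try pulling the arm back to test the lock. My last check picture was refused by the 12-picture limit, so the final confirmation is depth data only.
- **Surroundings:** the robot was holding clear above the stand when I handed in. The beaker, sample glass, Petri dish and stoppers looked undisturbed in the last scene picture; the timer was not in that crop.

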